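# Feed the carrier plate under the leaf spring

## Task

Press the carrier plate firmly down on its sprung platform with the fingertips, and keep pressing while you slide it along the track, under the crossbar and the leaf spring, fully home against the end stop, so that the platform springs up behind it. Only press and push the plate, never lift it, and leave the tape roll, the tin and the loupe where they are; finish with the hand clear.

Things in the scene. Friction and masses are not known exactly. Their poses are not given: they have to be found in the camera images.
- track: Fixed track: dark base 244 x 116 x 5 mm, straight channel 73 mm wide between aluminium walls, wall tops 30 mm above the bench. Origin on the bench under the channel's centre line; x = sliding direction from open mouth to end stop, z up. The base runs from x = -92 to +152 mm. The bed is 14 mm above the bench. The sprung platform fills x = -72 to +10 mm, with fixed ledges at bed height beside it.
- crossbar (a point): Middle of the lower front edge of the aluminium crossbar that spans the channel: in the track's frame at x = 66 mm, 28 mm above the bench. The bar is 14 mm thick along x, its top at 40 mm (screw heads on its ends to 44 mm). The plate must be pressed down to pass beneath it; the fingers need not pass it. Behind it the leaf spring slopes down into the channel.
- carrier: Loose flat aluminium carrier plate, 120 (its x) x 70 x 8 mm, 0.15 kg, three round marks on top. Lies on the platform between the walls, its x along the track's x, front end 6 to 28 mm before the crossbar. Origin at the centre of its underside. Top at rest 33 mm above the bench; 28 mm or less passes the crossbar; at 22 mm (11 mm down) it sits hard on ledges and bed, 7 to 10 mm of press is right.
- thumb_pad (a point): Point to press: centre of the flat tail on the carrier's top, 45 mm behind its origin, 8 mm above its underside. The tail is x = -60 to -31 mm of the carrier; in front of it a thumb ridge (x = -31 to -26 mm, 50 mm wide, 5.5 mm high) takes the forward push. Home, this point is 35 mm along the track's x and the ridge's front is 12 mm short of the crossbar.
- end_stop (a point): Centre of the end stop's face, 140 mm along the track's x axis from its origin, 18 mm above the bench; the stop's top is at 30 mm. When the carrier's front end meets it, the carrier's origin is 80 mm along the track's x axis.
- platform (a joint): Depression of the sprung steel platform in m: 0 raised (as at the start, its top 25 mm above the bench), 0.011 level with the bed. It needs about 6 N to begin and 12.6 N at full depth. When the carrier's tail has slid past its end (carrier origin beyond about 70 mm in the track's frame) it rises to 0 by itself, behind the carrier.
- leaf (a joint): Lift angle of the 40 mm wide leaf spring in rad about its root behind the crossbar: 0 at rest, about 0.10 with the carrier on the bed beneath it. Its lowest point is 123 mm along the track's x axis, some 17 mm above the bench; it presses on the carrier with about 5 N and drags on it.
- tape_roll: Loose roll of beige tape lying flat beside the track, 52 mm diameter, 15 mm high; origin at the centre of its underside. Not to be moved.
- tin: Loose round tin with a glass lid beside the track, 69 mm diameter, 20 mm high; origin at the centre of its underside. Not to be moved.
- loupe: Loose black eye loupe standing beside the track, 35 mm diameter, 29 mm high; origin at the centre of its underside. Not to be moved.
There are look-alikes about, which are no part of the job. There is more than one size of the carrier; the one meant has the size given above.

How it is judged:
By the outcome, as a careful person would: the job done as asked, in the order asked, and still so for the second after the job is handed in, with the robot touching nothing.
It also fails if it takes over 34 s, if anything falls off the work surface, if the arm or the gripper's body presses on something with over 40 N, if the wrist force passes 120 N, or if a joint passes its speed limit or range.

## Robot

A 7-joint arm with a two-finger parallel gripper is mounted at the origin on a cart in front of the work surface, level with it; the furniture and walls round the work are solid. World frame = base frame: x ahead of the robot, y to its left, z up, the work surface at z = 0. Lengths are in mm, angles in rad, forces in N, time in s.
With the tool pointing down it reaches from about 400 to 850 mm from the base axis. Payload 4.5 kg.
Tool frame: the origin (TCP) lies midway between the tips of the shut fingers; the grasp point (between the pads) lies 19 mm behind it; z points along the fingers, y is the direction in which the jaws open and shut (so a half turn about z gives the same grasp; the last joint's range is limited). The gripper opens to 88 mm and grips with 3 to 60 N. Pads are 18 mm wide; open, the fingers measure 123 mm over their backs; the gripper's body (75 mm by 187 mm) begins 45 mm behind the grasp point.
Start: joints at [1.25, 0.689, -0.195, 1.565, 0.157, 0.902, -0.215], TCP at [217.156, -586.086, 238.743] pointing down, gripper open.
Joint ranges: [-3.01, 3.01], [-0.46, 2.08], [-1.47, 1.51], [0.13, 2.56], [-1, 4.14], [0.04, 2.09], [-2.66, 2.66]. Speed limits (rad/s): [2.57, 2.57, 3.14, 3.14, 3.14, 3.14, 3.14].

## Interface

Orientations are given as a unit quaternion [w, x, y, z].
In Python, from plant import arm, cams gives the robot as it stands.
- The arm moves only by the tool apply_moves, never from a script. Its arguments are lists of equal length, an entry for each row: "linear": the shift along the tool's x, y, z in mm, a list of three; "delta_rot": the turn, a rotation vector about the tool's x, y, z in degrees, a list of three; "jaw": the closure in counts, from 0 (fully open) to 255 (shut). A call has 1 to 20 rows; each row shifts and turns the pose as measured when the row begins, along the tool's axes as they then stand; what a row does not reach is not made up. A row lasts 1/12 s, in which the tool goes at most 41.7 mm and 7.16 degrees, less where a joint would pass 70% of its speed; a pose out of reach is approached as far as the arm can. A call is refused whole if a number of a shift passes 41.7 or a number of a turn 7.16, either way. A call with a gripper value outside its range is refused whole. The fingers move at their own pace and stop on an object; the grip force is fixed at half the most. Time passes only in rows, so rows that do not move let the fingers close. It gives the time, the measured TCP pose, the force and the opening at its end, in the units of the state.
- arm.sense(): the state, without advancing time (a new reading comes with each control period).
- cams.grab_frame(name): name is "side" or "top"; returns a dict with "frame" (480x640x3 uint8, red, green, blue), "mtx" (3x3 intrinsics, pixels), "eye" and "rotation" of the camera in the world. Camera axes: x right, y up, looking along -z (the intrinsics and any distortion apply to the point x, -y, -z); pixel columns grow to the right and rows downward; lengths in mm; the calibration is good to about 2 mm. A picture is of the moment at which its call begins. There is no depth.
- arm.sign_off(): hands the job in, once; it reports no verdict.
The state is a dict: "t": time; "joint_pos": joint angles; "qvel": joint speeds; "joint_efforts": joint torques, N m; "tool_pos": TCP position; "ee_rot": TCP orientation; "ft_force": force on the tool from outside, world axes, zero at the start; "torque": the same for the moment, N m; "finger_gap": opening from 0.0 (shut) to 1.0 (fully open).
Only numpy, scipy, OpenCV 4.12 (cv2) and the standard library are available. Lean on these libraries where they do the work, as an engineer would, in place of code of your own. Each camera call takes 0.05 s, during which the arm holds its last target.

## Working session

There is one attempt and no reset: what is moved stays moved. The work goes in short steps, Python scripts to look and compute and a tool call to move; the robot and the scene stay as the last step left them, time stands still between calls to the robot, and variables do not carry over. Pictures are saved under pics/ and viewed, and the job is handed in when it is done.

Besides the shell and the picture viewer there is one more tool, called after "Request:" as name(argument=value, ...) on one line, values as JSON. apply_moves: Moves the arm, as the interface text tells. Its arguments: {"type":"object","properties":{"linear":{"type":"array","items":{"type":"array","items":{"type":"number"}}},"delta_rot":{"type":"array","items":{"type":"array","items":{"type":"number"}}},"jaw":{"type":"array","items":{"type":"number"}}},"required":["linear","delta_rot","jaw"]}

```bash
mkdir -p pics; ls
python3 - <<'E'
from plant import arm, cams
import cv2
for n in ("top","side"):
    g=cams.grab_frame(n); cv2.imwrite(f"pics/{n}0.png",g["frame"][:,:,::-1]); print(n,g["mtx"],g["eye"],g["rotation"],[k for k in g])
print(arm.sense())
E
```

```text
pics
top [[616.1146108    0.         326.23535623]
 [  0.         616.1146108  239.45193934]
 [  0.           0.           1.        ]] [488.64370449 112.13867118 947.47148721] [ 0.71425154  0.04965702 -0.04064802 -0.69694093] ['frame', 'mtx', 'eye', 'rotation']
side [[437.99768496   0.         315.45148839]
 [  0.         437.99768496 233.64090737]
 [  0.           0.           1.        ]] [ 348.10529354 -563.50274244  482.67144511] [ 0.84654021  0.49778149 -0.09872516 -0.16073766] ['frame', 'mtx', 'eye', 'rotation']
{'t': 0.1, 'joint_pos': array([ 1.24979363,  0.68990294, -0.19454131,  1.56621825,  0.15733995,
        0.90249841, -0.21512842]), 'qvel': array([ 0.0003911 , -0.00132425, -0.00073701, -0.00262014, -0.00090894,
       -0.00013027,  0.00188149]), 'joint_efforts': array([-3.33886390e-03, -5.28502500e+01, -1.27138764e+00, -1.53838688e+01,
       -5.24582807e-02,  1.98286754e-03,  5.81382051e-05]), 'tool_pos': array([ 216.8963441 , -585.56490069,  237.99481623]), 'ee_rot': array([-7.87754992e-04,  9.84297657e-01,  1.76514754e-01, -2.09971110e-04]), 'ft_force': array([-0.45739885, -0.03846906,  0.19383963]), 'torque': array([ 0.02456901, -0.00368603,  0.05550156]), 'finger_gap': 1.0040600724608846}
```

View pics/top0.png

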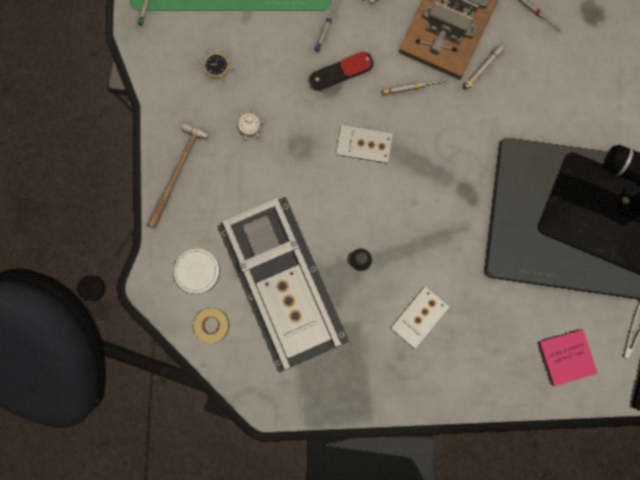

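View pics/side0.png

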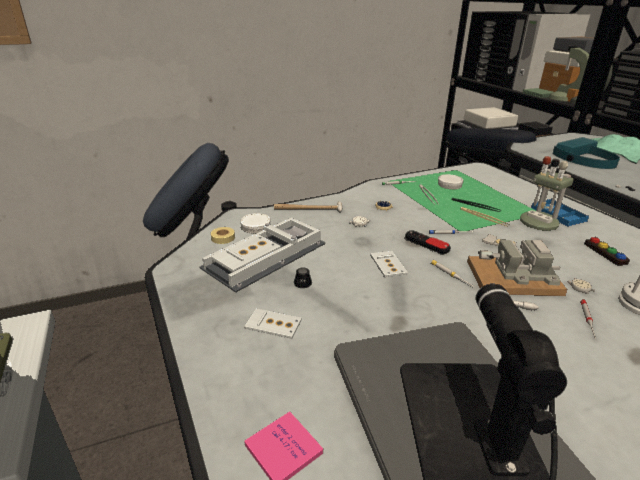

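Top view: the track runs from about (313,357) at the mouth to (253,212) at the stop. The carrier in the channel is at about (290,310), with the crossbar at about (270,262). The tin is at (197,271), the tape at (211,325) and the loupe at (360,259). Look-alike plates are at (365,144) and (420,317). I'll enlarge the track.

Run:
```python
import cv2
a=cv2.imread("pics/top0.png")[190:380,205:365]; cv2.imwrite("pics/topc.png",cv2.resize(a,None,fx=3.1,fy=3.1,interpolation=cv2.INTER_CUBIC))
a=cv2.imread("pics/side0.png")[205:300,190:340]; cv2.imwrite("pics/sidec.png",cv2.resize(a,None,fx=5,fy=5,interpolation=cv2.INTER_CUBIC))
```

```text
(no output)
```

View pics/topc.png

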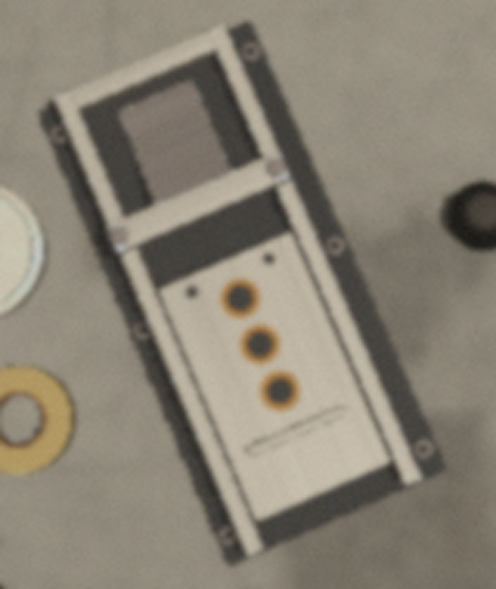

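View pics/sidec.png

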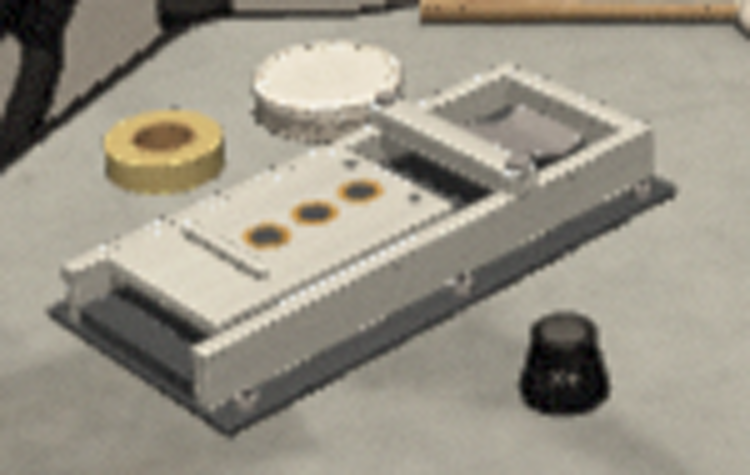

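The crops show the plate in the channel with its front end about 20 mm short of the crossbar. The ridge is at crop (297,430) top and (225,255) side. Its size, three marks and place in the track match the description, and the loose plates at (365,144) and (420,317) are the look-alikes. Next I triangulate.

```bash
cat > h.py <<'E'
import numpy as np
from scipy.spatial.transform import Rotation as R
from scipy.optimize import least_squares
K={'top':(616.1146108,326.23535623,239.45193934),'side':(437.99768496,315.45148839,233.64090737)}
E={'top':[488.64370449,112.13867118,947.47148721],'side':[348.10529354,-563.50274244,482.67144511]}
Q={'top':[0.71425154,0.04965702,-0.04064802,-0.69694093],'side':[0.84654021,0.49778149,-0.09872516,-0.16073766]}
def rot(q): return R.from_quat([q[1],q[2],q[3],q[0]])
def proj(n,P):
    c=rot(Q[n]).inv().apply(np.atleast_2d(P)-np.array(E[n])); f,cx,cy=K[n]
    return np.c_[cx+f*c[:,0]/-c[:,2], cy+f*c[:,1]/c[:,2]]
def tri(a,b):
    f=lambda p: np.r_[proj('top',p)[0]-a,proj('side',p)[0]-b]
    s=least_squares(f,[400,200,20]); return s.x,np.abs(s.fun).max()
T=lambda u,v:np.array([205+u/3.1,190+v/3.1])-.5*0
S=lambda u,v:np.array([190+u/5,205+v/5])
E
python3 - <<'E'
from h import *
pairs={'mark_r':((280,391),(268,236)),'mark_m':((260,344),(315,212)),'mark_f':((240,298),(360,190)),
'baseMR':((440,468),(230,433)),'baseML':((230,563),(50,312)),'baseSR':((245,22),(675,190)),'carRR':((393,464),(212,333)),'carRL':((258,520),(105,258)),'ridgeL':((245,450),(185,233)),'ridgeR':((348,409),(265,275)),'tapeT':((18,420),(165,138)),'tin':(None,None)}
for k,(a,b) in pairs.items():
    if a: print(k,*[np.round(x,1) for x in tri(T(*a),S(*b))])
tp=[((-92,58,5),(230,563)),((-92,-58,5),(440,468)),((152,58,5),(42,105)),((152,-58,5),(245,22)),((66,50,40),None)]
sp=[((-92,58,5),(50,312)),((-92,-58,5),(230,433)),((152,-58,5),(675,190))]
tp=[t for t in tp if t[1]]
def W(p,m): return R.from_euler('z',p[2]).apply(np.atleast_2d(m))+[p[0],p[1],0]
def f(p,o=True):
    r=[]
    for m,u in tp: r.append(proj('top',W(p,m))[0]-T(*u))
    for m,u in sp: r.append(proj('side',W(p,m))[0]-S(*u))
    return np.concatenate(r)
s=least_squares(f,[400,200,1.5]);print(s.x,np.degrees(s.x[2]),np.round(s.fun,1))
p=s.x
# carrier in the track frame at z=33 : fit offsets
cp=[((60,35),(160,287)),((60,-35),(292,234)),((-60,35),(258,520)),((-60,-35),(393,464))]
def g(c):
    r=[]
    for m,u in cp:
        q=R.from_euler('z',c[2]).apply([m[0],m[1],0])+[c[0],c[1],33]
        r.append(proj('top',W(p,q))[0]-T(*u))
    for m,u in [((-60,-35),(212,333)),((-60,35),(105,258)),((60,-35),(458,207))]:
        q=R.from_euler('z',c[2]).apply([m[0],m[1],0])+[c[0],c[1],33]
        r.append(proj('side',W(p,q))[0]-S(*u))
    return np.concatenate(r)
c=least_squares(g,[-15,0,0]);print('carrier in track',c.x,np.round(c.fun,1))
for x in (-45,-28.5): print(x,W(p,[c.x[0]+x,c.x[1],33]))
print('home pad',W(p,[35,0,22]))
E
```

```text
mark_r [491.3 167.9  34. ] 0.2
mark_m [513.1 178.1  34.6] 0.1
mark_f [534.6 188.4  34.6] 0.0
baseMR [456.1  90.4   1.7] 0.3
baseML [407.7 191.4   3.9] 0.0
baseSR [675.3 193.2   2.4] 0.3
carRR [457.8 113.5  30.7] 0.2
carRL [430.2 176.5  32.6] 0.2
ridgeL [462.6 183.7  32.7] 0.2
ridgeR [483.2 135.3  37.1] 0.1
tapeT [474.3 295.5  15.5] 0.3
[5.14784678e+02 1.79145278e+02 4.35820850e-01] 24.97069531756374 [-1.1  0.6  1.9  0.  -1.8  1.2  1.6 -1.6 -0.6 -0.8 -0.2 -0.6  0.9 -0.6]
carrier in track [-1.86647914e+01 -1.19353959e+00 -4.38138332e-03] [-0.   0.5  0.8 -1.  -0.3  0.8  0.1 -0.3  0.5 -1.1 -0.3 -0.2 -0.4  0.2]
-45 [[457.57488671 151.18691774  33.        ]]
-28.5 [[472.53252977 158.15246969  33.        ]]
home pad [[546.51301225 193.92069163  22.        ]]
```

Run:
```python
from h import *
A=lambda *p:np.array(p,float)
print('scope top',tri(A(622,160),A(492,292)))
print('pink',tri(A(568,356),A(284,447)))
print('mat corner',tri(A(500,140),A(455,323)))
print('mat near corner',tri(A(487,272),A(338,345)))
print('loupe top',tri(A(359,256),A(302,270)))
print('tin',tri(A(197,270),A(256,219)))
for P in ([217,-586,238],[420,-250,240],[480,-100,200]): print(P,np.hypot(*P[:2]),proj('top',P),proj('side',P))
r=R.from_quat([0.984297657,0.176514754,-0.00021,-0.000788]); print(r.as_matrix().round(3))
```

```text
scope top (array([ 699.17030589, -252.71480684,  173.37714126]), np.float64(0.3353206098264536))
pink (array([ 440.91343485, -240.61827089,    5.46592429]), np.float64(0.8176145554067489))
mat corner (array([ 767.48618067, -138.85303808,   15.29568187]), np.float64(2.0063410021875825))
mat near corner (array([ 564.97787588, -118.17347437,   17.68600681]), np.float64(0.46124880925049183))
loupe top (array([581.64869667,  75.98712282,  28.04788968]), np.float64(0.9903990847557793))
tin (array([556.31638346, 318.9947402 ,  22.86784695]), np.float64(0.05303404317461968))
[217, -586, 238] 624.8879899630012 [[979.59333397 591.27187206]] [[-561.81499703 2114.45113823]]
[420, -250, 240] 488.7739763939975 [[656.05105684 388.956378  ]] [[258.87657412 297.63779869]]
[480, -100, 200] 490.3060268852505 [[510.24922084 330.5110282 ]] [[275.12836094 244.99669518]]
[[ 0.938  0.347 -0.001]
 [ 0.347 -0.938  0.001]
 [-0.    -0.002 -1.   ]]
```

Request:
apply_moves(linear=[[13, -10, 0], [26, -20, 0], [26, -20, 0], [26, -20, 0], [26, -20, 0], [26, -20, 0], [26, -20, 0], [26, -20, 0], [26, -20, 0], [26, -20, 0], [26, -20, 0], [26, -20, 0], [13, -10, 0]], delta_rot=[[0, 0, 0], [0, 0, 0], [0, 0, 0], [0, 0, 0], [0, 0, 0], [0, 0, 0], [0, 0, 0], [0, 0, 0], [0, 0, 0], [0, 0, 0], [0, 0, 0], [0, 0, 0], [0, 0, 0]], jaw=[255, 255, 255, 255, 255, 255, 255, 255, 255, 255, 255, 255, 255])

```text
t: 1.18
tool_pos: [429.1, -242.3, 231.8]
ee_rot: [-0.003, 0.986, 0.169, -0.004]
ft_force: [0.2, 0.4, -0.1]
finger_gap: 0.039
```

Request:
apply_moves(linear=[[6, -14, 0], [12, -28, 4], [12, -28, 4], [12, -28, 4], [12, -28, 4], [12, -28, 5], [12, -28, 5], [12, -28, 5], [12, -28, 5], [12, -28, 5], [12, -28, 5], [12, -28, 5], [12, -28, 5], [6, -12, 2]], delta_rot=[[0, 0, 0], [0, 0, 0], [0, 0, 0], [0, 0, 0], [0, 0, 0], [0, 0, 0], [0, 0, 0], [0, 0, 0], [0, 0, 0], [0, 0, 0], [0, 0, 0], [0, 0, 0], [0, 0, 0], [0, 0, 0]], jaw=[255, 255, 255, 255, 255, 255, 255, 255, 255, 255, 255, 255, 255, 255])

```text
t: 2.35
tool_pos: [456.2, 171.9, 170.3]
ee_rot: [-0.003, 0.985, 0.17, -0.004]
ft_force: [-0.0, -0.1, -0.0]
finger_gap: 0.005
```

```bash
cat > st.py <<'E'
from plant import arm
from h import *
s=arm.sense(); r=rot(s['ee_rot']); 
print('t',round(s['t'],2),'tcp',s['tool_pos'].round(1),'F',s['ft_force'].round(1),'M',s['torque'].round(2),'gap',round(s['finger_gap'],3))
M=r.as_matrix(); yaw=np.degrees(np.arctan2(M[1,0],M[0,0])); print('yaw',yaw.round(2),'z',M[:,2].round(4))
O=np.array([514.8,179.1]);a=np.radians(25)
d=s['tool_pos'][:2]-O; print('track frame',(d[0]*np.cos(a)+d[1]*np.sin(a)).round(1),(-d[0]*np.sin(a)+d[1]*np.cos(a)).round(1))
# rotvec needed in tool frame to be at yaw 25 & straight down
D=R.from_matrix(np.array([[np.cos(a),np.sin(a),0],[np.sin(a),-np.cos(a),0],[0,0,-1]]))
print('need rot (tool deg)',np.degrees((r.inv()*D).as_rotvec()).round(2))
def need(P): print('shift to',P,r.inv().apply(np.array(P)-s['tool_pos']).round(1))
E
python3 - <<'E'
from st import *
need([459.4,152.0,60])
E
```

```text
t 2.35 tcp [456.2 171.9 170.3] F [-0.  -0.1 -0. ] M [0.01 0.   0.01] gap 0.005
yaw 19.62 z [-0.009   0.0041 -1.    ]
track frame -56.2 18.2
need rot (tool deg) [-0.41  0.39 -5.38]
shift to [459.4, 152.0, 60] [ -2.9  20.6 110.2]
```

Request:
apply_moves(linear=[[0, 0, 5], [-1, 6, 20], [-1, 7, 25], [-1, 7, 25], [0, 0, 20], [0, 0, 10], [0, 0, 0], [0, 0, 0]], delta_rot=[[-0.4, 0.4, -2], [0, 0, -3], [0, 0, 0], [0, 0, 0], [0, 0, 0], [0, 0, 0], [0, 0, 0], [0, 0, 0]], jaw=[255, 255, 255, 255, 255, 255, 255, 255])

```text
t: 3.02
tool_pos: [461.0, 151.4, 59.4]
ee_rot: [0.0, 0.975, 0.224, 0.001]
ft_force: [0.3, 0.3, -0.1]
finger_gap: 0.008
```

Run:
```python
from st import *
need([459.4,151.9,40])
from plant import cams
import cv2
for n,(y,x) in {'top':(190,205),'side':(170,180)}.items():
    f=cams.grab_frame(n)['frame'][y:y+190,x:x+200,::-1]; cv2.imwrite(f'pics/{n}1.png',cv2.resize(f,None,fx=3.1,fy=3.1,interpolation=cv2.INTER_CUBIC))
```

```text
t 3.02 tcp [461.  151.4  59.4] F [ 0.3  0.3 -0.1] M [ 0.02 -0.05  0.03] gap 0.008
yaw 25.87 z [ 1.9e-03 -6.0e-04 -1.0e+00]
track frame -60.5 -2.4
need rot (tool deg) [ 0.08 -0.08  0.87]
shift to [459.4, 151.9, 40] [-1.2 -1.2 19.4]
```

View pics/top1.png

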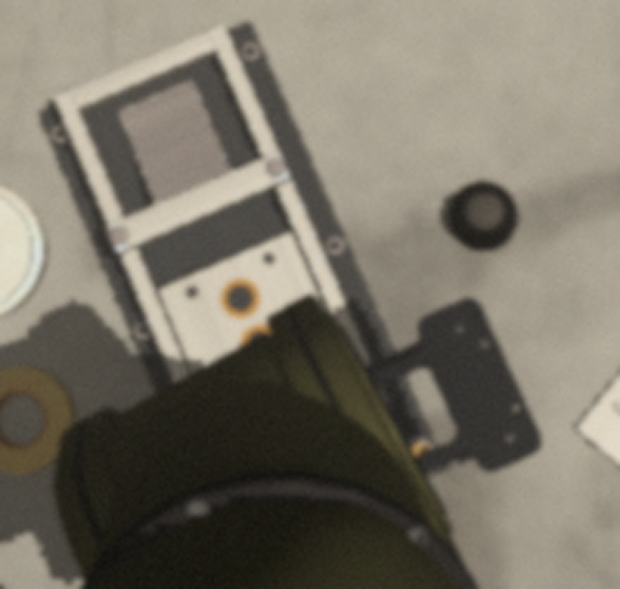

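View pics/side1.png

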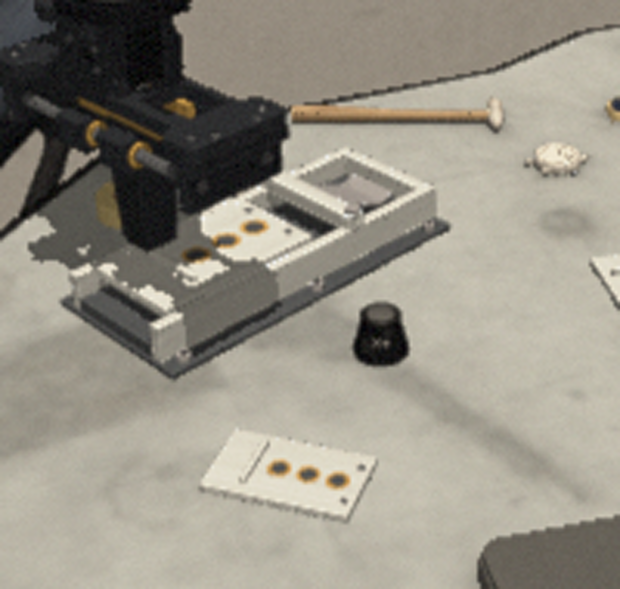

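Both views show the shut fingers above the tail with the body clear. The top shadow is only a shadow on the tape roll. Now I descend gently to find contact.

Request:
apply_moves(linear=[[-1, -1, 7], [-0.5, -0.5, 7], [0, 0, 5], [0, 0, 3], [0, 0, 3]], delta_rot=[[0.1, 0, 0.5], [0, 0, 0.4], [0, 0, 0], [0, 0, 0], [0, 0, 0]], jaw=[255, 255, 255, 255, 255])

```text
t: 3.53
tool_pos: [461.6, 153.6, 36.2]
ee_rot: [-0.001, 0.976, 0.216, 0.005]
ft_force: [0.8, 0.6, 0.5]
finger_gap: 0.004
```

```bash
python3 -c "
from st import *"
```

```text
t 3.53 tcp [461.6 153.6  36.2] F [0.8 0.6 0.5] M [-0.06  0.01 -0.04] gap 0.004
yaw 24.9 z [ 0.009   0.005  -0.9999]
track frame -59.0 -0.7
need rot (tool deg) [-0.04 -0.59 -0.1 ]
```

Request:
apply_moves(linear=[[-3, 0, 0], [-1, 0, 1], [0, 0, 2], [0, 0, 2]], delta_rot=[[0, -0.5, 0], [0, 0, 0], [0, 0, 0], [0, 0, 0]], jaw=[255, 255, 255, 255])

```text
t: 3.87
tool_pos: [457.5, 151.9, 30.7]
ee_rot: [-0.0, 0.976, 0.216, 0.0]
ft_force: [-0.8, -0.2, 5.9]
finger_gap: 0.004
```

```bash
python3 -c "
from st import *"
```

```text
t 3.87 tcp [457.5 151.9  30.7] F [-0.8 -0.2  5.9] M [-0.03  0.05 -0.01] gap 0.004
yaw 24.94 z [ 1.e-04  8.e-04 -1.e+00]
track frame -63.4 -0.4
need rot (tool deg) [-0.04 -0.03 -0.06]
```

Request:
apply_moves(linear=[[0, 0, 2], [0, 0, 3], [0, 0, 3], [0, 0, 3]], delta_rot=[[0, 0, 0], [0, 0, 0], [0, 0, 0], [0, 0, 0]], jaw=[255, 255, 255, 255])

```text
t: 4.2
tool_pos: [457.5, 151.9, 22.2]
ee_rot: [-0.0, 0.976, 0.216, 0.001]
ft_force: [-7.0, 0.2, 60.9]
finger_gap: 0.005
```

Run:
```python
from st import *
from plant import cams
import cv2
f=cams.grab_frame('side')['frame'][190:300,190:340,::-1]; cv2.imwrite('pics/side2.png',cv2.resize(f,None,fx=5,fy=5,interpolation=cv2.INTER_CUBIC))
s=arm.sense();print(s['tool_pos'],s['ft_force'])
```

```text
t 4.2 tcp [457.5 151.9  22.2] F [-7.   0.2 60.9] M [-0.03  1.38  0.02] gap 0.005
yaw 24.95 z [ 0.0022  0.0013 -1.    ]
track frame -63.4 -0.5
need rot (tool deg) [-0.01 -0.14 -0.05]
[457.52718905 151.89135426  22.43421068] [-2.2941822   0.04216094 16.45234845]
```

View pics/side2.png

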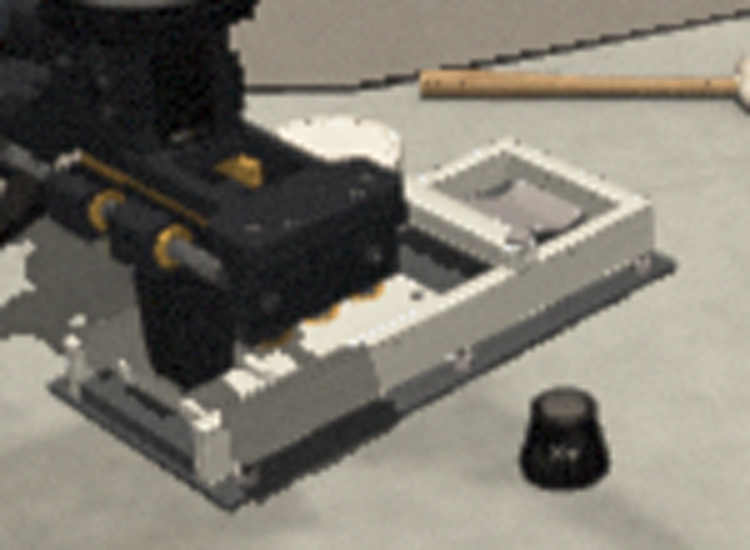

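Bottomed briefly: TCP z 22.2 matches the 22 mm check. I ease up to about 24.5 mm and start pushing.

Request:
apply_moves(linear=[[0, 0, -1.5], [2, 0, 0], [2, 0, 0]], delta_rot=[[0, 0, 0], [0, 0, 0], [0, 0, 0]], jaw=[255, 255, 255])

```text
t: 4.5
tool_pos: [457.6, 151.9, 26.3]
ee_rot: [0.001, 0.976, 0.216, -0.001]
ft_force: [-3.9, -0.6, 7.2]
finger_gap: 0.004
```

```bash
python3 -c "
from st import *"
```

```text
t 4.5 tcp [457.6 151.9  26.3] F [-3.9 -0.6  7.2] M [-0.22  0.67 -0.05] gap 0.004
yaw 24.97 z [-0.0026 -0.0016 -1.    ]
track frame -63.4 -0.4
need rot (tool deg) [ 0.02  0.18 -0.03]
```

Request:
apply_moves(linear=[[5, 0, 2], [5, 0, 1.5], [5, 0, 1]], delta_rot=[[0, 0, 0], [0, 0, 0], [0, 0, 0]], jaw=[255, 255, 255])

```text
t: 4.75
tool_pos: [461.3, 153.2, 22.9]
ee_rot: [0.003, 0.976, 0.216, -0.011]
ft_force: [-6.3, -1.1, 10.3]
finger_gap: 0.009
```

```bash
python3 -c "
from st import *"
```

```text
t 4.75 tcp [461.3 153.2  22.9] F [-6.3 -1.1 10.3] M [-0.41  1.25 -0.02] gap 0.009
yaw 24.96 z [-0.021  -0.0115 -0.9997]
track frame -59.4 -0.9
need rot (tool deg) [ 0.09  1.37 -0.04]
```

Request:
apply_moves(linear=[[6, 0, 0.3], [6, 0, 0.5], [6, 0, 0.5]], delta_rot=[[0, 1, 0], [0, 1, 0], [0, 1, 0]], jaw=[255, 255, 255])

```text
t: 5.0
tool_pos: [465.2, 154.6, 22.4]
ee_rot: [0.001, 0.976, 0.216, 0.001]
ft_force: [-10.7, -2.7, 21.7]
finger_gap: 0.006
```

```bash
python3 -c "
from st import *"
```

```text
t 5.0 tcp [465.2 154.6  22.4] F [-10.7  -2.7  21.7] M [-0.66  2.42  0.04] gap 0.006
yaw 24.97 z [ 0.0032 -0.0017 -1.    ]
track frame -55.3 -1.2
need rot (tool deg) [ 0.16 -0.12 -0.03]
```

Request:
apply_moves(linear=[[7, 0, -0.3], [7, 0, -0.3], [7, 0, 0]], delta_rot=[[0, 0.4, 0], [0, 0.4, 0], [0, 0.4, 0]], jaw=[255, 255, 255])

```text
t: 5.25
tool_pos: [471.4, 157.1, 24.0]
ee_rot: [0.002, 0.976, 0.216, -0.001]
ft_force: [-5.3, -2.4, 10.6]
finger_gap: 0.004
```

```bash
cat > look.py <<'E'
import sys,cv2
from plant import cams
import numpy as np
k=sys.argv[1]
a=cams.grab_frame('top')['frame'][190:350,205:365,::-1]; b=cams.grab_frame('side')['frame'][200:300,200:340,::-1]
a=cv2.resize(a,(400,400),interpolation=cv2.INTER_CUBIC); b=cv2.resize(b,(400,286),interpolation=cv2.INTER_CUBIC)
o=np.zeros((400,800,3),np.uint8); o[:,:400]=a; o[:286,400:]=b; cv2.imwrite(f'pics/v{k}.png',o)
E
python3 -c "
from st import *"; python3 look.py 1
```

```text
t 5.25 tcp [471.4 157.1  24. ] F [-5.3 -2.4 10.6] M [-0.45  1.18 -0.05] gap 0.004
yaw 24.98 z [-9.0e-04 -5.1e-03 -1.0e+00]
track frame -48.6 -1.6
need rot (tool deg) [ 0.24  0.17 -0.02]
```

View pics/v1.png

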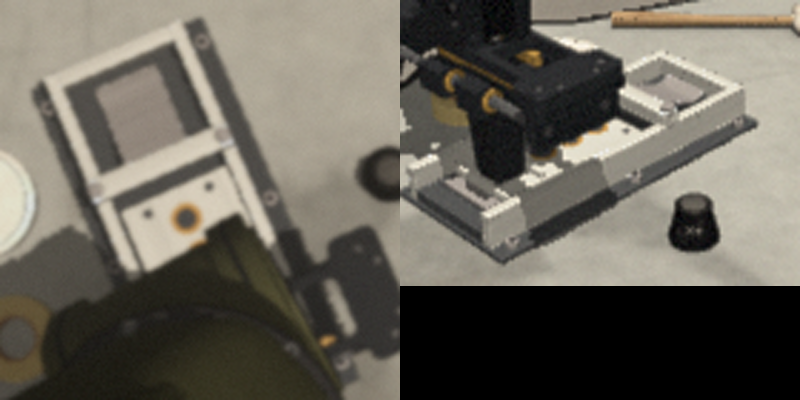

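The plate front has moved forward (top view left half: front edge about 22 px, i.e. around 12 mm, nearer the bar), pressed down, with the platform showing behind it. Continuing.

Request:
apply_moves(linear=[[7, 0, 0.6], [7, -0.3, 0.6], [7, -0.3, 0.3], [7, -0.3, 0.3]], delta_rot=[[0.2, 0.3, 0], [0, 0.3, 0], [0, 0.3, 0], [0, 0.3, 0]], jaw=[255, 255, 255, 255])

```text
t: 5.68
tool_pos: [483.1, 162.1, 23.0]
ee_rot: [0.003, 0.976, 0.216, -0.005]
ft_force: [-4.9, -2.9, 10.1]
finger_gap: 0.008
```

```bash
python3 -c "
from st import *"; python3 look.py 2
```

```text
t 5.68 tcp [483.1 162.1  23. ] F [-4.9 -2.9 10.1] M [-0.56  1.25 -0.  ] gap 0.008
yaw 24.93 z [-0.0089 -0.0074 -0.9999]
track frame -35.9 -2.0
need rot (tool deg) [ 0.17  0.64 -0.07]
```

View pics/v2.png

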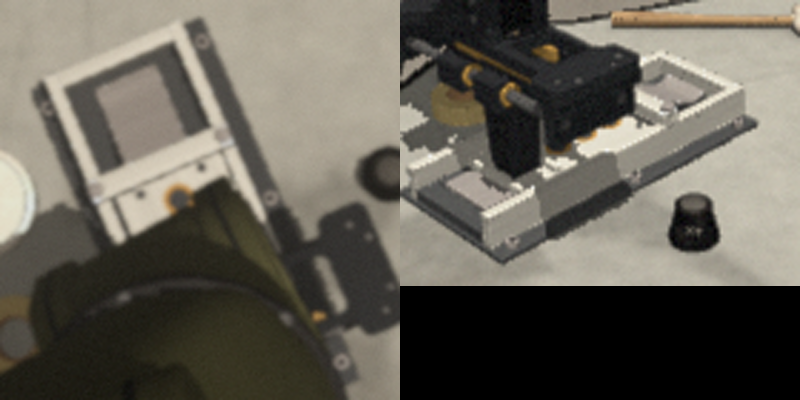

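The front edge is level with the crossbar and the plate is pressed to about 23 mm. Continuing.

Request:
apply_moves(linear=[[7, -0.5, 0.3], [7, -0.5, 0.3], [7, -0.5, 0.3]], delta_rot=[[0.1, 0.6, 0], [0, 0.3, 0], [0, 0.3, 0]], jaw=[255, 255, 255])

```text
t: 6.03
tool_pos: [491.8, 166.3, 22.7]
ee_rot: [0.003, 0.977, 0.215, -0.005]
ft_force: [-5.7, -3.0, 9.8]
finger_gap: 0.003
```

```bash
python3 -c "
from st import *"; python3 look.py 3
```

```text
t 6.03 tcp [491.8 166.3  22.7] F [-5.7 -3.   9.8] M [-0.54  1.27  0.03] gap 0.003
yaw 24.86 z [-0.0092 -0.0081 -0.9999]
track frame -26.3 -1.8
need rot (tool deg) [ 0.2   0.67 -0.13]
```

View pics/v3.png

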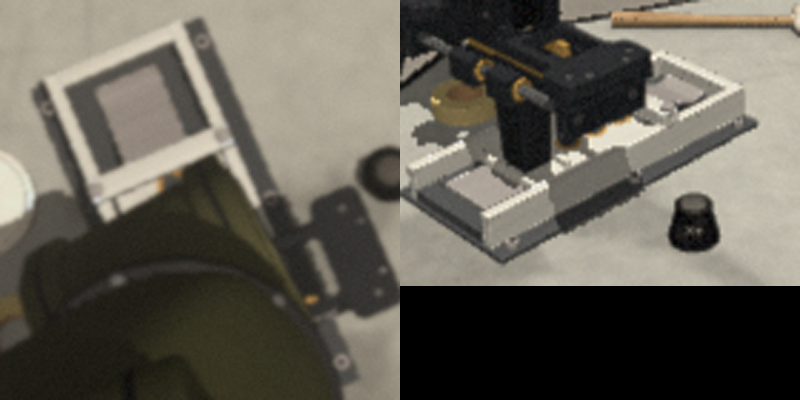

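The front has gone under the bar (the front screw holes are hidden beneath it). Continuing.

Request:
apply_moves(linear=[[7, -0.3, 0.2], [7, -0.3, 0.3], [7, -0.3, 0.3], [7, -0.3, 0.3], [7, -0.3, 0.3]], delta_rot=[[0.1, 0.5, -0.1], [0, 0.3, 0], [0, 0.3, 0], [0, 0.3, 0], [0, 0.3, 0]], jaw=[255, 255, 255, 255, 255])

```text
t: 6.55
tool_pos: [502.7, 171.3, 22.5]
ee_rot: [0.005, 0.976, 0.216, -0.013]
ft_force: [-10.9, -4.7, 17.9]
finger_gap: 0.006
```

```bash
python3 -c "
from st import *"
```

```text
t 6.55 tcp [502.7 171.3  22.5] F [-10.9  -4.7  17.9] M [-0.81  2.21  0.02] gap 0.006
yaw 24.89 z [-0.0222 -0.0159 -0.9996]
track frame -14.3 -2.0
need rot (tool deg) [ 0.29  1.54 -0.1 ]
```

Request:
apply_moves(linear=[[8, -0.3, -0.2], [8, -0.3, 0], [8, -0.3, 0], [8, -0.3, 0]], delta_rot=[[0.2, 1, -0.1], [0, 0.7, 0], [0, 0.5, 0], [0, 0.5, 0]], jaw=[255, 255, 255, 255])

```text
t: 6.88
tool_pos: [516.4, 177.7, 23.3]
ee_rot: [0.003, 0.976, 0.216, -0.005]
ft_force: [-6.4, -3.6, 10.5]
finger_gap: 0.005
```

```bash
python3 -c "
from st import *"
```

```text
t 6.88 tcp [516.4 177.7  23.3] F [-6.4 -3.6 10.5] M [-0.52  1.3  -0.01] gap 0.005
yaw 24.94 z [-0.0093 -0.0085 -0.9999]
track frame 0.8 -1.9
need rot (tool deg) [ 0.22  0.69 -0.06]
```

Request:
apply_moves(linear=[[8, -0.3, 0.4], [8, -0.3, 0.3], [8, -0.3, 0.2], [8, -0.3, 0.2]], delta_rot=[[0.2, 0.7, 0], [0, 0.6, 0], [0, 0.5, 0], [0, 0.5, 0]], jaw=[255, 255, 255, 255])

```text
t: 7.22
tool_pos: [522.6, 180.4, 22.5]
ee_rot: [0.004, 0.976, 0.215, -0.01]
ft_force: [-13.2, -4.6, 24.1]
finger_gap: 0.007
```

```bash
python3 -c "
from st import *"; python3 look.py 4
```

```text
t 7.22 tcp [522.6 180.4  22.5] F [-13.2  -4.6  24.1] M [-1.06  2.83  0.06] gap 0.007
yaw 24.88 z [-0.0187 -0.0123 -0.9998]
track frame 7.6 -2.1
need rot (tool deg) [ 0.19  1.27 -0.11]
```

View pics/v4.png

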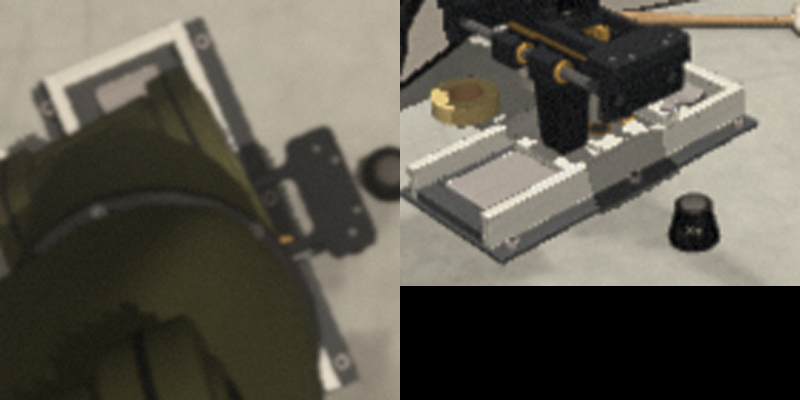

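The plate is far under the bar and the platform is still down behind the finger. I push harder forward and press a little less.

Request:
apply_moves(linear=[[10, -0.3, -0.3], [10, -0.3, 0], [10, -0.3, 0.2], [10, -0.3, 0.2]], delta_rot=[[0.2, 1, 0], [0, 0.8, 0], [0, 0.6, 0], [0, 0.6, 0]], jaw=[255, 255, 255, 255])

```text
t: 7.65
tool_pos: [524.0, 180.9, 22.6]
ee_rot: [0.007, 0.976, 0.215, -0.022]
ft_force: [-14.9, -6.1, 24.9]
finger_gap: 0.009
```

```bash
python3 -c "
from st import *"
```

```text
t 7.65 tcp [524.  180.9  22.6] F [-14.9  -6.1  24.9] M [-1.19  3.39  0.01] gap 0.009
yaw 24.85 z [-0.0396 -0.0221 -0.999 ]
track frame 9.1 -2.2
need rot (tool deg) [ 0.19  2.59 -0.14]
```

Request:
apply_moves(linear=[[12, -0.3, -0.8], [14, -0.3, -0.5], [14, -0.3, -0.3]], delta_rot=[[0.2, 2.5, 0], [0, 2, 0], [0, 1.5, 0]], jaw=[255, 255, 255])

```text
t: 7.9
tool_pos: [533.5, 185.3, 22.4]
ee_rot: [0.001, 0.977, 0.215, 0.001]
ft_force: [-17.5, -5.8, 23.2]
finger_gap: 0.007
```

```bash
python3 -c "
from st import *"
```

```text
t 7.9 tcp [533.5 185.3  22.4] F [-17.5  -5.8  23.2] M [-1.41  3.93  0.01] gap 0.007
yaw 24.82 z [ 0.0032 -0.001  -1.    ]
track frame 19.6 -2.3
need rot (tool deg) [ 0.13 -0.14 -0.18]
```

Moving again. About 20 mm to go.

Request:
apply_moves(linear=[[11, -0.3, -0.5], [11, -0.3, -0.3], [10, -0.3, -0.2]], delta_rot=[[0.1, 0.8, -0.1], [0, 1, 0], [0, 1, 0]], jaw=[255, 255, 255])

```text
t: 8.15
tool_pos: [534.3, 185.6, 22.5]
ee_rot: [0.003, 0.977, 0.215, -0.004]
ft_force: [-14.6, -5.9, 18.4]
finger_gap: 0.001
```

```bash
python3 -c "
from st import *"; python3 look.py 5
```

```text
t 8.15 tcp [534.3 185.6  22.5] F [-14.6  -5.9  18.4] M [-1.18  3.03  0.03] gap 0.001
yaw 24.87 z [-0.0076 -0.0069 -0.9999]
track frame 20.4 -2.3
need rot (tool deg) [ 0.18  0.56 -0.13]
```

View pics/v5.png

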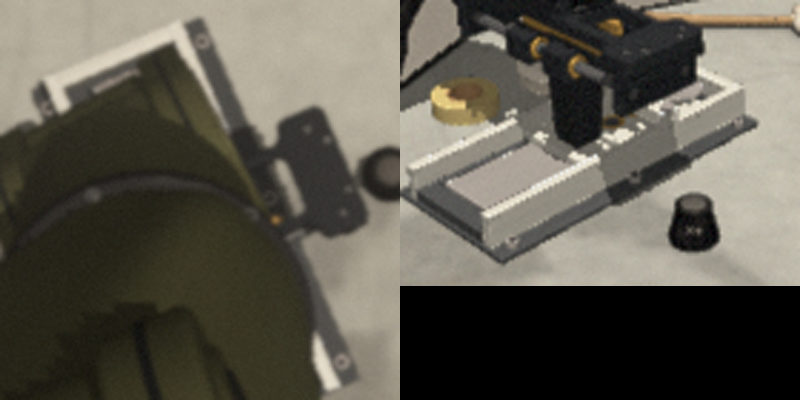

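Request:
apply_moves(linear=[[14, -0.3, -0.6], [14, -0.3, -0.4], [14, -0.3, -0.4]], delta_rot=[[0.2, 2, -0.1], [0, 1.8, 0], [0, 1.5, 0]], jaw=[255, 255, 255])

```text
t: 8.5
tool_pos: [543.8, 190.1, 22.5]
ee_rot: [-0.001, 0.976, 0.216, 0.011]
ft_force: [-14.7, -4.8, 15.7]
finger_gap: 0.005
```

```bash
python3 -c "
from st import *"
```

```text
t 8.5 tcp [543.8 190.1  22.5] F [-14.7  -4.8  15.7] M [-1.24  3.1   0.01] gap 0.005
yaw 24.92 z [ 0.0205  0.0073 -0.9998]
track frame 30.9 -2.3
need rot (tool deg) [ 0.11 -1.24 -0.08]
```

Request:
apply_moves(linear=[[14, -0.3, -0.3], [14, -0.3, -0.3], [14, -0.3, -0.3]], delta_rot=[[0.1, 0.5, 0], [0, 1, 0], [0, 1, 0]], jaw=[255, 255, 255])

```text
t: 8.75
tool_pos: [550.9, 193.4, 22.4]
ee_rot: [0.002, 0.977, 0.215, -0.001]
ft_force: [-27.6, -10.8, 35.9]
finger_gap: 0.006
```

```bash
python3 -c "
from st import *"; python3 look.py 6
```

```text
t 8.75 tcp [550.9 193.4  22.4] F [-27.6 -10.8  35.9] M [-2.22  5.86  0.  ] gap 0.006
yaw 24.86 z [-0.0019 -0.0041 -1.    ]
track frame 38.7 -2.3
need rot (tool deg) [ 0.17  0.2  -0.14]
```

View pics/v6.png

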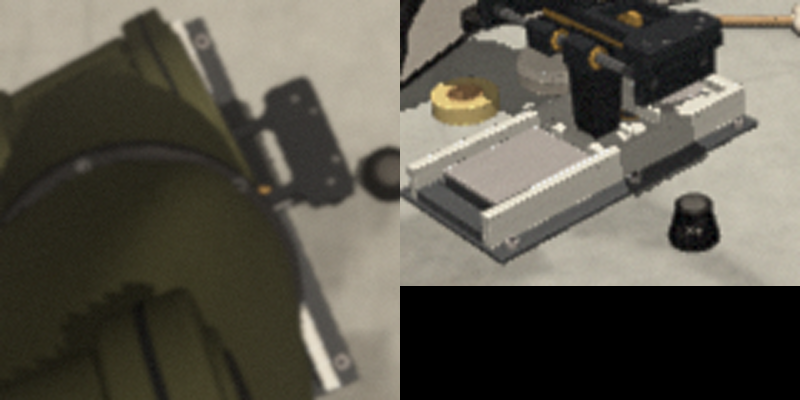

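The platform has sprung up behind the plate (side half, (525,170)). The push force rose to 30 N at track x 38.7, so it is at or near the stop. One more push to confirm.

Request:
apply_moves(linear=[[12, -0.3, -0.8], [12, 0, -0.6], [12, 0, -0.4]], delta_rot=[[0.1, 1, 0], [0, 1.2, 0], [0, 1.2, 0]], jaw=[255, 255, 255])

```text
t: 9.1
tool_pos: [550.8, 193.3, 22.5]
ee_rot: [0.003, 0.977, 0.215, -0.007]
ft_force: [-19.3, -6.1, 24.3]
finger_gap: 0.006
```

```bash
python3 -c "
from st import *"
```

```text
t 9.1 tcp [550.8 193.3  22.5] F [-19.3  -6.1  24.3] M [-1.4   4.03  0.03] gap 0.006
yaw 24.85 z [-0.0125 -0.0093 -0.9999]
track frame 38.7 -2.3
need rot (tool deg) [ 0.18  0.87 -0.15]
```

Request:
apply_moves(linear=[[18, 0, -0.8], [18, 0, -0.6], [18, 0, -0.5]], delta_rot=[[0.1, 1.8, 0], [0, 1.8, 0], [0, 1.8, 0]], jaw=[255, 255, 255])

```text
t: 9.35
tool_pos: [550.9, 193.4, 22.5]
ee_rot: [0.005, 0.977, 0.215, -0.014]
ft_force: [-29.0, -11.4, 36.8]
finger_gap: 0.005
```

```bash
python3 -c "
from st import *"
```

```text
t 9.35 tcp [550.9 193.4  22.5] F [-29.  -11.4  36.8] M [-2.19  6.07  0.01] gap 0.005
yaw 24.82 z [-0.0252 -0.016  -0.9996]
track frame 38.8 -2.3
need rot (tool deg) [ 0.22  1.7  -0.18]
```

No motion at 31 N, where it had slid at under 20 N, so it is at the stop. I unload gently and lift clear.

Request:
apply_moves(linear=[[1, 0, -0.2], [0, 0, -0.5], [-0.5, 0, -1], [-1, 0, -2], [-1, 0, -4], [-1, 0, -8], [0, 0, -15], [0, 0, -20]], delta_rot=[[0, 0.5, 0], [0, 0, 0], [0, 0, 0], [0, 0, 0], [0, 0, 0], [0, 0, 0], [0, 0, 0], [0, 0, 0]], jaw=[255, 255, 255, 255, 255, 255, 255, 255])

```text
t: 10.02
tool_pos: [544.0, 190.7, 72.6]
ee_rot: [0.006, 0.976, 0.215, -0.016]
ft_force: [0.4, 0.1, -0.3]
finger_gap: 0.007
```

Request:
apply_moves(linear=[[-15, 0, -25], [-25, 0, -25], [-30, 0, -25], [-30, 0, -25], [-30, 0, -10], [-30, 0, 0], [-30, 0, 0], [-20, 0, 0], [0, 0, 0], [0, 0, 0]], delta_rot=[[0, 0, 0], [0, 0, 0], [0, 0, 0], [0, 0, 0], [0, 0, 0], [0, 0, 0], [0, 0, 0], [0, 0, 0], [0, 0, 0], [0, 0, 0]], jaw=[255, 255, 255, 255, 255, 255, 255, 255, 255, 255])

```text
t: 10.85
tool_pos: [358.7, 105.1, 201.3]
ee_rot: [0.002, 0.977, 0.215, -0.0]
ft_force: [-0.1, 0.0, 1.0]
finger_gap: 0.006
```

Run:
```python
from st import *
from plant import cams
import cv2
for n,(y,x,h,w,k) in {'top':(190,165,190,220,3.1),'side':(205,190,95,150,5)}.items():
    F=cams.grab_frame(n)['frame'][:,:,::-1]; cv2.imwrite(f'pics/{n}F.png',F); f=F[y:y+h,x:x+w]; cv2.imwrite(f'pics/{n}9.png',cv2.resize(f,None,fx=k,fy=k,interpolation=cv2.INTER_CUBIC))
```

```text
t 10.85 tcp [358.7 105.1 201.3] F [-0.1  0.   1. ] M [-0.01 -0.02 -0.01] gap 0.006
yaw 24.79 z [ 4.0e-04 -4.9e-03 -1.0e+00]
track frame -172.7 -1.1
need rot (tool deg) [ 0.27  0.1  -0.21]
```

View pics/top9.png

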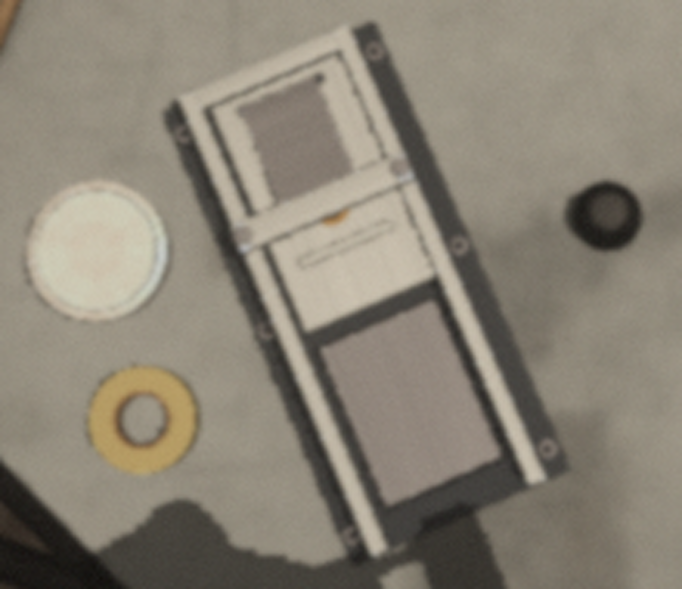

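View pics/side9.png

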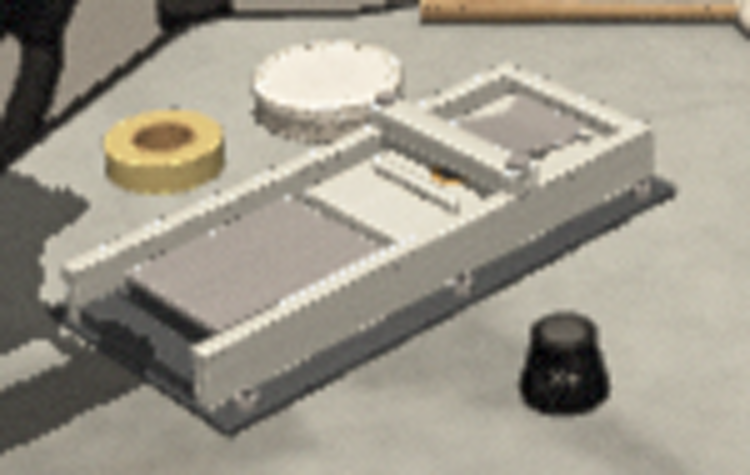

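Final views: the platform is up behind the plate, the ridge is just in front of the bar and the bystanders are where they were. I check numerically how far home the plate is, relative to the track.

Run:
```python
from h import *
import cv2
T2=lambda u,v:np.array([165+u/3.1,190+v/3.1])
a=np.radians(25)
def back(uv,z):
    s=least_squares(lambda q: proj('top',[q[0],q[1],z])[0]-uv,[500,180]).x
    d=s-[514.8,179.1]; return np.array([d[0]*np.cos(a)+d[1]*np.sin(a),-d[0]*np.sin(a)+d[1]*np.cos(a)]).round(1)
for n,u,z in [('tailL(20)',(305,333),22),('tailR(20)',(437,275),22),('platFL(10)',(322,347),25),('platFR(10)',(440,298),25),('platRL(-72)',(388,507),25),('platRR(-72)',(500,457),25),
 ('ridge(51.5)',(346,244),27),('barL front(66)',(245,250),40),('barR(66)',(412,182),40),('stop face top L(140)',(208,107),30),('stop face R',(340,52),30),('plate front L',(215,115),22),('plate front R',(345,58),22)]: print(n,back(T2(*u),z))
A=cv2.imread('pics/top0.png');B=cv2.imread('pics/topF.png')
for n,(x,y,r) in {'tin':(197,271,30),'tape':(211,325,22),'loupe':(360,259,16)}.items():
    g=lambda I:np.float32(cv2.cvtColor(I[y-r:y+r,x-r:x+r],6)); print(n,cv2.phaseCorrelate(g(A),g(B),cv2.createHanningWindow((2*r,2*r),5)))
a_=B[195:260,215:300]; cv2.imwrite('pics/stop.png',cv2.resize(a_,None,fx=8,fy=8,interpolation=cv2.INTER_CUBIC))
```

```text
tailL(20) [18.8 33.5]
tailR(20) [ 19.  -36.1]
platFL(10) [ 9.1 28.3]
platFR(10) [  8.  -33.1]
platRL(-72) [-73.3  29. ]
platRR(-72) [-73.1 -29.3]
ridge(51.5) [50.  -1.8]
barL front(66) [65.2 42.8]
barR(66) [ 63.2 -43. ]
stop face top L(140) [138.1  33.6]
stop face R [137.3 -35.9]
plate front L [134.7  32.7]
plate front R [135.2 -36.8]
tin ((-0.004664185647694552, -0.058718796222756), 0.9324648851818509)
tape ((0.3521546078426354, 0.6058011038303803), 0.993614938053084)
loupe ((0.20185740482773973, 0.05719738461120727), 0.8153524431400001)
```

View pics/stop.png

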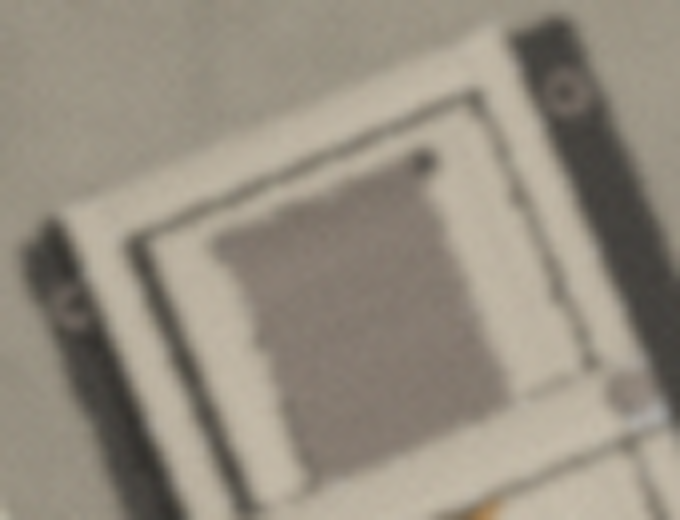

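All track landmarks read 1–2 mm low by the same bias as the tail and ridge (tail −1.1, ridge −1.5, bar −1.8, stop −2.3), so the plate is home within about 0.5 mm. I double-check the tape, since a shadow lies in its crop, then let a moment pass.

Run:
```python
import cv2,numpy as np
for n,(x0,x1,y0,y1) in {'top':(185,237,300,350),'side':(205,240,222,246)}.items():
    for k in ('0','F'):
        h=cv2.cvtColor(cv2.imread(f'pics/{n}{k}.png'),cv2.COLOR_BGR2HSV)[y0:y1,x0:x1]
        m=(h[...,1]>90)&(h[...,2]>110); v,u=np.nonzero(m); print(n,k,u.mean().round(2)+x0,v.mean().round(2)+y0,m.sum())
```

```text
top 0 210.76 324.9 720
top F 210.77 324.96 721
side 0 222.28 234.99 310
side F 222.34 234.94 320
```

Request:
apply_moves(linear=[[0, 0, -5], [0, 0, 0], [0, 0, 0], [0, 0, 0], [0, 0, 0], [0, 0, 0]], delta_rot=[[0, 0, 0], [0, 0, 0], [0, 0, 0], [0, 0, 0], [0, 0, 0], [0, 0, 0]], jaw=[255, 255, 255, 255, 255, 255])

```text
t: 11.45
tool_pos: [365.5, 108.7, 206.3]
ee_rot: [0.001, 0.977, 0.215, 0.003]
ft_force: [-0.5, -0.1, 0.3]
finger_gap: 0.002
```

```bash
python3 -c "
from plant import arm
print(arm.sign_off())"
```

```text
the job is handed in; nothing more can be done
None
```

The carrier plate is home against the end stop and the job is handed in at about 11.5 s. I pressed its tail down with the shut fingertips and slid it by the ridge, under the crossbar and the leaf spring.

**Last checks:**
- **Plate home:** it did not move under a 31 N push, though it had slid at under 20 N before. In the top picture the tail and ridge read 1.1–1.5 mm short of their home values. The track's own edges read up to 2.3 mm short as well, so I judge the plate home to within about 1 mm.
- **Platform:** it shows raised behind the plate in both views.
- **Tape roll, tin and loupe:** none has moved. A first comparison hinted at 0.6 px for the tape roll, caused by a shadow. Its colour centre moved less than 0.1 px in both views.
- **Hand:** it is clear, about 200 mm above the bench, with force readings near zero.

**Disagreements:**
- The first press briefly bottomed at about 22 mm with a 61 N spike.
- For much of the slide the plate was pressed nearly to the hard stop, at about 22.5 mm, rather than within the advised 7–10 mm of press.
- The slide stuck twice near the leaf spring and needed a harder push.

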